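# Shut the wax melter's tap and gather the wax pucks in the tray's corner

## Task

Before the melter is loaded, shut its drain tap all the way by its lever. Then take the loose tray by its lug and tip it up on its cut-off corner, that corner staying on the bench, until all five loose wax pucks have slid together into that corner with none spilled. Finish still holding the tray tilted like that in the gripper, propped on nothing but the bench, with the pucks at rest, and leave the other things on the bench where they are.

Things in the scene. Friction and masses are not known exactly. Their poses are not given: they have to be found in the camera images.
- tap (a joint): quarter-turn lever of the ball valve on the melter's outlet, turning about a vertical axis, range 0 to 1.571 rad: 0 = shut (hard stop, lever square across the outlet pipe), 1.571 = fully open (lever in line with the pipe, pointing away from the tank). Seen from above it shuts clockwise. It starts half to fully open, stays where it is left and takes about 0.2 N m (2.5 to 3 N at the post) to turn.
- tap_hinge (a point): point on the tap lever's vertical turning axis, at the height of tap_post; fixed to the melter, 220 mm from the tank's axis (tank 200 mm across, 237 mm high plus a lid knob up to 264 mm). The outlet pipe runs horizontally below the lever.
- tap_post (a point): gripping point of the upright black round post at the end of the lever: post 16 mm across, its top 16 mm above this point; the lever's flat bar (16 mm wide, 6 mm thick, top face 24 mm below this point) runs from the post to the hinge 80 mm away. Turns with the lever.
- melter: round stainless bench-top wax melter, fixed to the bench; origin under the tank's centre on the bench, z up; the outlet pipe with the tap leaves the tank along the melter's -y, the shut lever points from the hinge to the melter's -x, the fully open lever to its -y.
- tray: loose shallow sheet-metal tray, 260 mm (x) by 200 mm (y), 45 mm high, walls 3 mm, floor 4 mm thick, 0.35 to 0.6 kg, standing flat; origin under its centre, z up out of the tray. One corner (-x, +y) is cut off by a straight 49 mm wall; at the diagonally opposite corner (+x, -y) stands the lifting lug.
- tray_lug (a point): gripping point of the tray's lug, 80 mm above the tray's underside: an upright steel plate 10 mm thick and 36 mm wide (wide along the tray's diagonal, so gripped across the diagonal), top 20 mm above this point, rising 55 mm above the rim just outside the corner; at tray x +140 mm, y -107 mm.
- tray_corner (a point): middle of the bottom outer edge of the cut-off corner wall, at the tray's underside: tray x -115 mm, y +80.5 mm, z 0. The 49 mm edge is square to the line from here to the lug and is what the tray tips on; this point is about 317 mm from the lug, level.
- puck0_center (a point): centre of a loose wax puck, one of five alike: disc 34 mm across and 14 mm thick, 14 g, lying flat on the tray's floor. Wax on this tray slides from a slope of about 10 to 15 degrees; 25 to 30 degrees brings all into the corner.
- puck1_center (a point): another wax puck, as puck0
- puck2_center (a point): another wax puck, as puck0
- puck3_center (a point): another wax puck, as puck0
- puck4_center (a point): another wax puck, as puck0
- mould: bystander: small dark steel mould box, 130 x 100 mm, 45 mm high, under the tap's spout; origin under its centre
- jar: bystander: glass jar with a lid, 70 mm across, 100 mm high; origin under its centre
- cake: bystander: round cake of wax, 110 mm across, 50 mm high; origin under its centre
- scraper: bystander: spatula lying flat, handle to its own -x; origin at its underside

How it is judged (in metres and radians):
On the way, in this order (a step that is already met when the one before it is completed fails the run):
1. the tap is shut (value of joint tap below 0.1 rad), for 0.2 s.
2. the tray is tipped up on its cut-off corner, held by the fingers, with all five pucks gathered in that corner (angle between tray's own z axis and vertical above 0.2 rad and height (world z) of tray_corner below 0.02 m and height (world z) of tray_lug above 0.12 m and contact force between the fingers and tray above 0.5 N and distance between each of puck0_center, puck1_center, puck2_center, puck3_center, puck4_center and tray_corner below 0.12 m and x of each of puck0_center, puck1_center, puck2_center, puck3_center, puck4_center in the frame of tray above -0.13 m and y of each of puck0_center, puck1_center, puck2_center, puck3_center, puck4_center in the frame of tray below 0.1 m and z of puck0_center in the frame of tray between 0 and 0.05 m and z of puck1_center in the frame of tray between 0 and 0.05 m and z of puck2_center in the frame of tray between 0 and 0.05 m and z of puck3_center in the frame of tray between 0 and 0.05 m and z of puck4_center in the frame of tray between 0 and 0.05 m), for 0.3 s.
At the end, for the whole second after the job is handed in: Tap within 0.1 rad of shut; fingers hold the tray tilted over 0.2 rad, lug point above 120 mm, cut-off corner within 20 mm of the bench; every puck centre in the tray within 120 mm of that corner; tray leaning on no bystander or melter; tray and pucks under 30 mm/s (all of step 2 and value of joint tap below 0.1 rad and contact force between tray and mould below 0.3 N and contact force between tray and jar below 0.3 N and contact force between tray and cake below 0.3 N and contact force between tray and scraper below 0.3 N and contact force between tray and melter below 0.3 N and linear speed of each of puck0, puck1, puck2, puck3, puck4, tray below 0.03 m/s); the arm keeps its last pose, push and grip.
It fails at once if a bystander is moved by more than 30 mm (distance of any of mould, jar, cake, scraper from where it was at the start of the episode above 0.03 m).
It fails at once if a puck falls out onto the bench (contact force between any of puck0, puck1, puck2, puck3, puck4 and table above 0.02 N).
It also fails if it takes over 56 s, if anything falls off the work surface, if the arm or the gripper's body presses on something with over 40 N, if the wrist force passes 120 N, or if a joint passes its speed limit or range.

## Robot

A 6-joint arm with a two-finger parallel gripper is mounted at the origin on the work surface. World frame = base frame: x ahead of the robot, y to its left, z up, the work surface at z = 0. Lengths are in mm, angles in degrees, forces in N, time in s.
With the tool pointing down it reaches from about 300 to 850 mm from the base axis. Payload 4.2 kg.
Tool frame: the origin (TCP) lies at the very end of the fingers, on their centre line; the grasp point (between the pads) lies 19 mm behind it; z points along the fingers, y is the direction in which the jaws open and shut (so a half turn about z gives the same grasp; the last joint's range is limited). The gripper opens to 91 mm and grips with 3 to 60 N. Pads are 32 mm wide; open, the fingers measure 118 mm over their backs; the gripper's body (76 mm by 178 mm) begins 60 mm behind the grasp point.
Start: joints at [62.624, 18.312, 89.639, -0, 72.044, -1.146], TCP at [254.141, 515.806, 213.976] pointing down, gripper open.
Joint ranges: [-177.97, 177.97], [-48.28, 115.42], [12.27, 149.76], [-77.06, 257.06], [2.81, 150.46], [-146.56, 146.56]. Speed limits (degrees/s): [147.25, 147.25, 180, 180, 180, 180].

## Interface

Orientations are given as [roll, pitch, yaw] about the fixed x, y, z axes, in that order (R = Rz(yaw) Ry(pitch) Rx(roll)).
In Python, from workcell import telemetry, grab_frame, job gives the robot as it stands.
- The arm moves only by the tool drive_tool, never from a script. Its argument "moves" is a list of rows, each an object of numbers: "claw": the closure, from -1 (fully open) to 1 (shut); "dx", "dy", "dz": the shift along the tool's x, y, z in units of 20 mm (1.0 is 20 mm); "yaw": the turn about the tool's z in units of 0.15 rad (1.0 is 0.15 rad). In form: [{"claw": .., "dx": .., "dy": .., "dz": .., "yaw": ..}, ...]. A call has 1 to 5 rows; each row shifts and turns the pose as measured when the row begins, along the tool's axes as they then stand; what a row does not reach is not made up. A row lasts 1/8 s, in which the tool goes at most 62.5 mm and 10.7 degrees, less where a joint would pass 70% of its speed; a pose out of reach is approached as far as the arm can. A call with a number of a shift or a turn outside -1 to 1 is refused whole. A call with a gripper value outside its range is refused whole. The fingers move at their own pace and stop on an object; "grip_force" is the grip in N (left out, the last holds). Time passes only in rows, so rows that do not move let the fingers close. It gives the time, the measured TCP pose, the force and the opening at its end, in the units of the state.
- telemetry.state(): the state, without advancing time (a new reading comes with each control period).
- grab_frame(name): name is "scene" or "top" or "wrist"; returns a dict with "color" (480x640x3 uint8, blue, green, red), "vertical_fov" (degrees; the focal length in pixels is half the picture's height over the tangent of half this angle, whatever the lens; pixels are square), "cx", "cy" (the principal point, pixels), "pose" (4x4, takes a point from camera to world coordinates). Camera axes: x right, y down, z forward; pixel columns grow to the right and rows downward; lengths in mm; the calibration is good to about 2 mm. A picture is of the moment at which its call begins. There is no depth.
- job.job_done(): hands the job in, once; it reports no verdict.
The state is a dict: "time_s": time; "qpos": joint angles; "qvel": joint speeds; "effort": joint torques, N m; "ee_pos": TCP position; "ee_rot": TCP orientation; "force": force on the tool from outside, world axes, zero at the start; "torque": the same for the moment, N m; "gripper_width": finger opening in mm.
Only numpy, scipy, OpenCV 4.12 (cv2) and the standard library are available. Lean on these libraries where they do the work, as an engineer would, in place of code of your own. Each camera call takes 0.05 s, during which the arm holds its last target.

## Working session

There is one attempt and no reset: what is moved stays moved. The work goes in short steps, Python scripts to look and compute and a tool call to move; the robot and the scene stay as the last step left them, time stands still between calls to the robot, and variables do not carry over. Pictures are saved under pics/ and viewed, and the job is handed in when it is done.

Besides the shell and the picture viewer there is one more tool, called after "Request:" as name(argument=value, ...), one argument or row to a line, values as JSON. drive_tool: Moves the arm, as the interface text tells. Its arguments: {"type":"object","properties":{"moves":{"type":"array"},"grip_force":{"type":"number"}},"required":["moves"]}

```bash
ls; mkdir -p pics; python3 - <<'E'
from workcell import telemetry, grab_frame
import cv2,pickle
print(telemetry.state())
d={}
for n in ["scene","top","wrist"]:
    f=grab_frame(n); d[n]=f; cv2.imwrite(f"pics/{n}0.png",f["color"]); print(n,f["vertical_fov"],f["cx"],f["cy"],f["pose"])
pickle.dump(d,open("f0.pkl","wb"))
E
```

```text
pics
{'time_s': 0.0, 'qpos': array([ 6.26217604e+01,  1.83524459e+01,  8.97070879e+01, -6.39016783e-04,
        7.20419605e+01, -1.14585393e+00]), 'qvel': array([-0.04130083, -0.09020051, -0.00170948, -0.06474295,  0.06678557,
        0.00945532]), 'effort': array([-1.20616984e-03, -4.12468243e+01, -2.31966448e+01,  7.23495358e-02,
        4.59504244e-02, -1.34742995e-04]), 'ee_pos': array([253.92930129, 515.33471445, 213.1075792 ]), 'ee_rot': array([-1.79898514e+02, -1.42222571e-03,  1.53767811e+02]), 'force': array([-0.4132401 , -0.18039241, -0.57991332]), 'torque': array([0.01976275, 0.07060355, 0.00397752]), 'gripper_width': 90.93020670262716}
scene 54.185244837999846 324.7548643383766 246.53804571152335 [[ 6.43821224e-01  4.74075843e-01 -6.00621617e-01  1.35048137e+03]
 [ 7.65098471e-01 -3.87678495e-01  5.14130055e-01 -6.49964361e+02]
 [ 1.08885549e-02 -7.90542522e-01 -6.12310346e-01  9.07797912e+02]
 [ 0.00000000e+00  0.00000000e+00  0.00000000e+00  1.00000000e+00]]
top 55.85818909869079 322.63368327908535 240.96770067770905 [[-8.01614131e-04 -9.94890624e-01  1.00955458e-01  4.54619737e+02]
 [-9.99985086e-01  1.34290407e-03  5.29382462e-03 -1.75685377e+01]
 [-5.40234997e-03 -1.00949709e-01 -9.94876862e-01  1.43833023e+03]
 [ 0.00000000e+00  0.00000000e+00  0.00000000e+00  1.00000000e+00]]
wrist 65.16720892198246 320.84952962468054 240.7423553899946 [[ 4.41336031e-01  8.70330256e-01  2.18512593e-01  1.91870620e+02]
 [ 8.97341899e-01 -4.28008749e-01 -1.07638410e-01  5.46049809e+02]
 [-1.55662875e-04  2.43585214e-01 -9.69879487e-01  3.80759213e+02]
 [ 0.00000000e+00  0.00000000e+00  0.00000000e+00  1.00000000e+00]]
```

View pics/scene0.png

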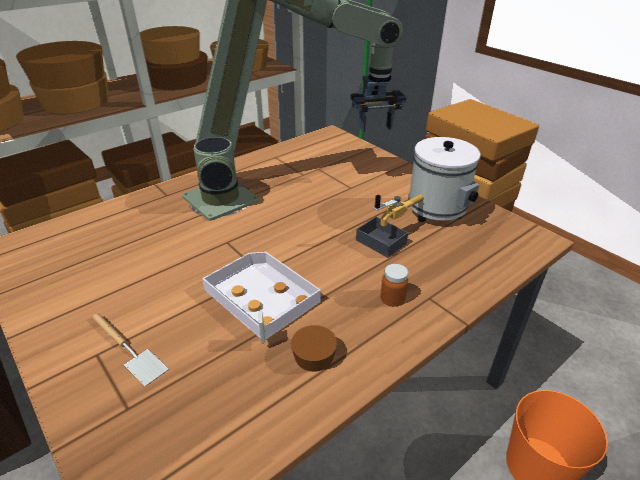

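View pics/top0.png

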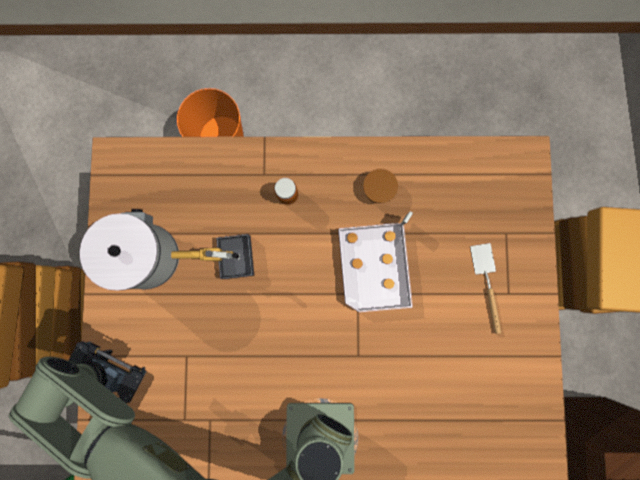

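View pics/wrist0.png

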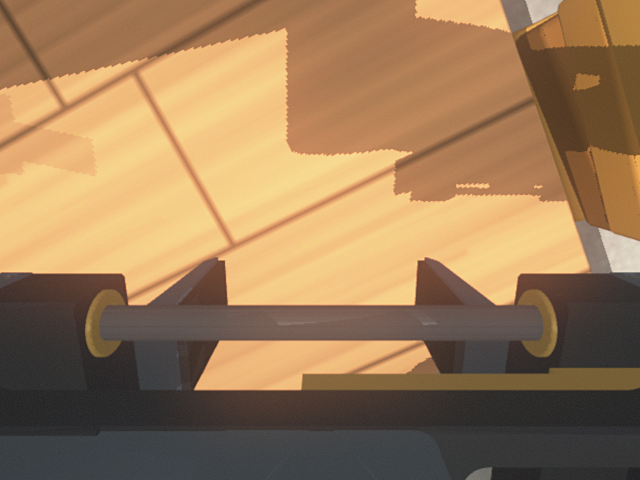

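The top view shows the melter at (120,252), the tap lever near (220,254), the tray at (375,268) with its lug at (405,217), the jar at (286,190), the cake at (380,186) and the scraper at (487,285). I'll zoom in on these.

```bash
python3 - <<'E'
import cv2,pickle,numpy as np
d=pickle.load(open("f0.pkl","rb"))
t=d["top"]["color"]; s=d["scene"]["color"]
a=cv2.resize(t[210:300,160:280],(480,360),interpolation=cv2.INTER_CUBIC)
b=cv2.resize(s[180:260,340:440],(480,384),interpolation=cv2.INTER_CUBIC)
cv2.imwrite("pics/tapT.png",a);cv2.imwrite("pics/tapS.png",b)
a=cv2.resize(t[200:320,330:420],(450,600),interpolation=cv2.INTER_CUBIC);cv2.imwrite("pics/trayT.png",a)
b=cv2.resize(s[240:350,195:330],(675,550),interpolation=cv2.INTER_CUBIC);cv2.imwrite("pics/trayS.png",b)
E
```

```text
(no output)
```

View pics/tapT.png

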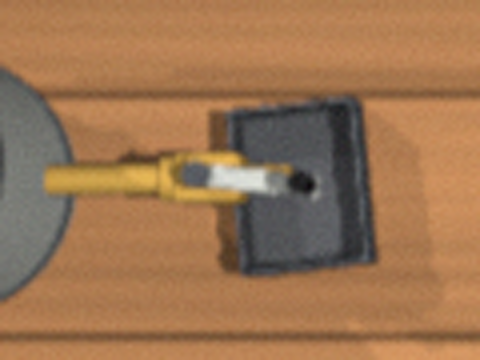

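View pics/tapS.png

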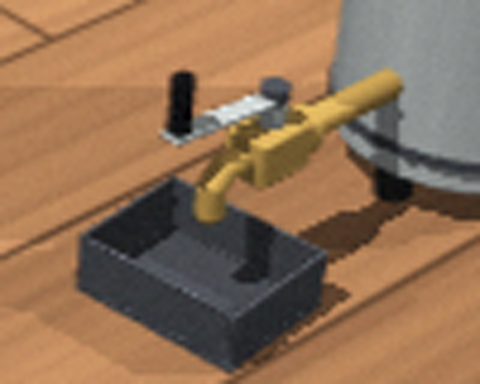

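View pics/trayT.png

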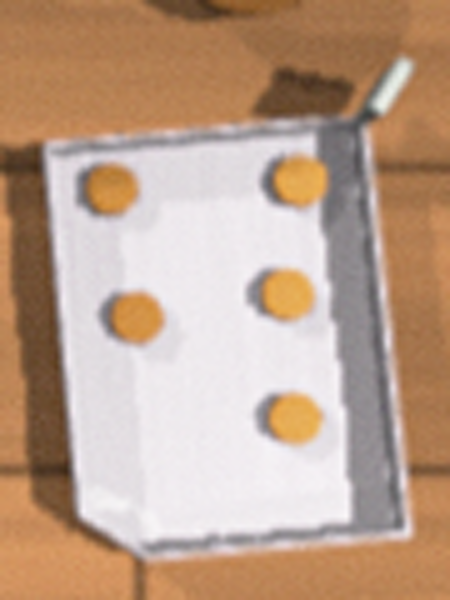

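View pics/trayS.png

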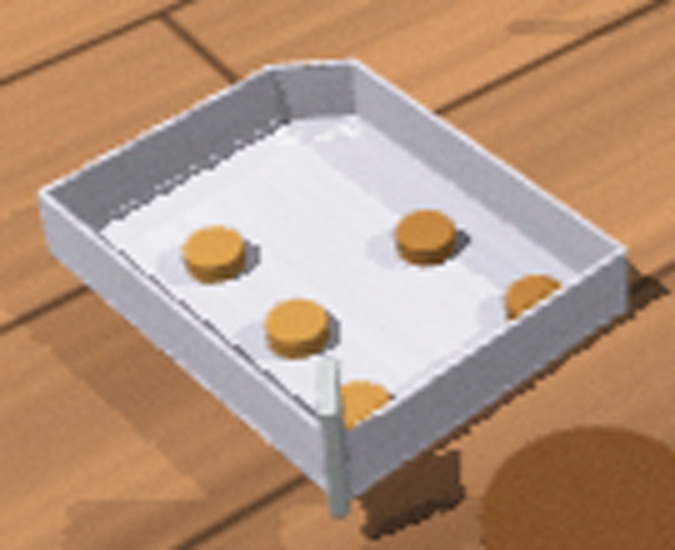

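```bash
cat > h.py <<'E'
import numpy as np,pickle,cv2
def ray(f,u,v):
    F=240/np.tan(np.radians(f["vertical_fov"]/2)); P=np.array(f["pose"])
    d=P[:3,:3]@np.array([(u-f["cx"])/F,(v-f["cy"])/F,1]); return P[:3,3],d/np.linalg.norm(d)
def plane(f,u,v,z):
    o,d=ray(f,u,v); return o+d*(z-o[2])/d[2]
def tri(f,a,g,b):
    o1,d1=ray(f,*a);o2,d2=ray(g,*b)
    A=np.stack([d1,-d2],1); t=np.linalg.lstsq(A,o2-o1,rcond=None)[0]
    p,q=o1+d1*t[0],o2+d2*t[1]; return (p+q)/2,np.linalg.norm(p-q)
def proj(f,p):
    F=240/np.tan(np.radians(f["vertical_fov"]/2)); P=np.array(f["pose"]); c=P[:3,:3].T@(np.array(p)-P[:3,3]); return f["cx"]+F*c[0]/c[2],f["cy"]+F*c[1]/c[2]
E
python3 - <<'E'
from h import *
np.set_printoptions(precision=1,suppress=True)
d=pickle.load(open("f0.pkl","rb"));T,S=d["top"],d["scene"]
print("post top",tri(T,(160+303/4,210+180/4),S,(340+181/4.8,180+75/4.8)))
print("hinge knob",tri(T,(160+195/4,210+175/4),S,(340+275/4.8,180+86/4.8)))
for n,x,y in [("px+y? TL",47,143),("TR",368,122),("BR",408,533),("BLb",148,555),("BLa",80,515)]:
    print(n,plane(T,330+x/5,200+y/5,45))
print("lug top",plane(T,330+390/5,200+87/5,100), tri(T,(330+390/5,200+87/5),S,(195+328/5,240+385/5)))
for n,x,y in [("a",111,189),("b",299,181),("c",287,294),("d",135,317),("e",294,418)]: print(n,plane(T,330+x/5,200+y/5,14)) 
print("tank knob",plane(T,114,251,260),tri(T,(114,251),S,(448,145)))
# lug mask
hsv=cv2.cvtColor(T["color"],cv2.COLOR_BGR2HSV)[205:228,395:418]
print(hsv[...,1])
E
```

```text
post top (array([546.4, 234.9, 180.6]), np.float64(9.437014830323843))
hinge knob (array([552.3, 319.6, 142.4]), np.float64(7.997772471975639))
px+y? TL [634.5 -62.2  45. ]
TR [ 647.3 -261.4   45. ]
BR [ 394.7 -280.9   45. ]
BLb [ 381.6 -122.5   45. ]
BLa [405.7 -81.3  45. ]
lug top [ 660.8 -265.2  100. ] (array([ 663.4, -263.1,   95.3]), np.float64(7.0782945357051705))
a [ 609.1 -103.5   14. ]
b [ 614.  -222.5   14. ]
c [ 542.5 -213.8   14. ]
d [ 528.1 -118.    14. ]
e [ 464.8 -217.    14. ]
tank knob [548.5 534.7 260. ] (array([551.3, 540.7, 252.4]), np.float64(6.04511412095651))
[[131 134 140 138 137 135 133 134 140 134 140 136 137 140 141 134 137 144
  135 141 133 145 139]
 [140 132 139 140 139 134 137 140 135 140 136 142 138 131 134 138 139 138
  143 134 141 144 136]
 [135 137 134 137 138 142 147 137 137 145 147 134 142 138 145 138 140 142
  137 140 139 137 139]
 [136 140 141 140 139 139 140 140 140 134 137 142 138 139 145 133 140 136
  139 140 134 140 143]
 [138 133 144 139 140 135 139 142 133 131 137 136 136 134 143 150 143 143
  141 138 140 139 137]
 [142 143 142 137 138 138 
[... 1020 characters left out ...]
138 137 142 140 139]
 [141 148 148 146 146 136 124  88  13   9  10  10  37  99 141 142 139 140
  139 139 135 137 136]
 [114 112 109 122 131 116  85  38  17  11  11  22  80 137 140 143 143 139
  140 137 143 139 142]
 [ 52  52  49  63  75  57  34  14  14  69  90  99 134 140 139 140 136 136
  134 136 139 133 137]
 [ 18  23  11  15  22  10   6   5  50 110 130 142 137 138 136 139 135 137
  138 134 134 137 136]
 [  9   2  15  11  13  12   3  11  62 112 137 139 137 137 137 138 138 137
  140 138 137 132 139]
 [  5  12   7   2   7  15   8  16  52 109 134 139 136 139 137 141 139 139
  136 138 138 136 137]
 [ 11   9   7   6   6   8  10  18  43  97 139 139 135 136 136 139 137 141
  136 141 139 133 139]]
```

```bash
python3 - <<'E'
from h import *
d=pickle.load(open("f0.pkl","rb"));T,S=d["top"],d["scene"]
t=T["color"].copy();s=S["color"].copy()
def dot(im,f,p):
    u,v=proj(f,p); cv2.circle(im,(int(u*8),int(v*8)),8,(0,255,0),1,cv2.LINE_AA,3)
# fingertips: axis y of tool
import math
from scipy.spatial.transform import Rotation as R
st=[-179.9,0,153.77]; Rm=R.from_euler("xyz",st,degrees=True).as_matrix()
p=np.array([253.9,515.3,213.1])
for f,im in((T,t),(S,s)):
    for k in(-45,45):
        dot(im,f,p+Rm[:,1]*k)
    for q in[(546,235,168),(0,0,0),(548.5,535,264)]: dot(im,f,q)
    print(proj(f,(0,0,0)))
a=cv2.resize(t[330:420,60:160],(500,450),interpolation=cv2.INTER_CUBIC)
b=cv2.resize(s[75:165,330:480],(750,450),interpolation=cv2.INTER_CUBIC)
cv2.imwrite("pics/c1.png",a);cv2.imwrite("pics/c2.png",b)
E
```

```text
(np.float64(319.5504438730666), np.float64(436.2609735676873))
(np.float64(219.38693718919106), np.float64(198.39853024105872))
```

View pics/c1.png

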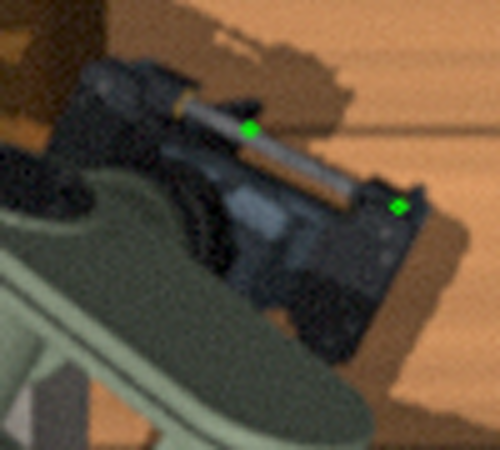

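View pics/c2.png

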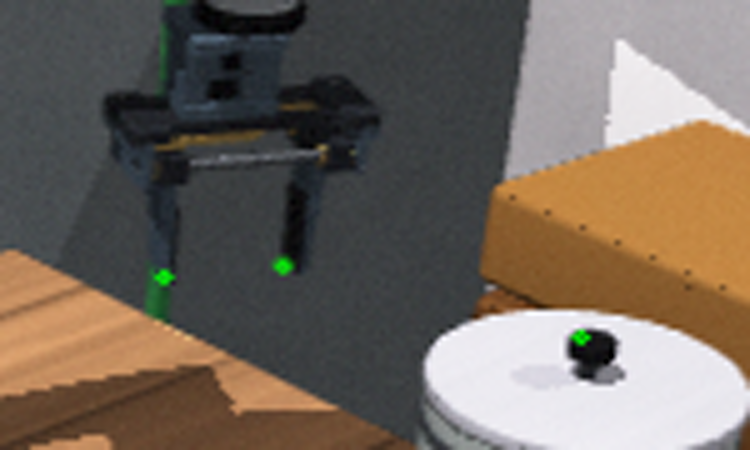

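```bash
cat >> h.py <<'E'
from workcell import telemetry, grab_frame, job
def go(x,y,z,yaw,n=None):
    """print tool-frame shift to reach world pose (tool down)"""
    s=telemetry.state(); p=s["ee_pos"]; c=np.radians(s["ee_rot"][2])
    w=np.array([x,y,z])-p
    d=np.array([w[0]*np.cos(c)+w[1]*np.sin(c), w[0]*np.sin(c)-w[1]*np.cos(c), -w[2]])/20
    dy=(s["ee_rot"][2]-yaw+180)%360-180
    print("tool units",d.round(2),"yaw units",round(np.radians(dy)/.15,2),"t",s["time_s"],"pos",p.round(1),"rot",s["ee_rot"].round(1),"F",s["force"].round(1),"w",round(s["gripper_width"],1))
E
python3 -c "
from h import *
go(530,235,235,153.77)"
```

```text
tool units [-18.58  -6.48  -1.08] yaw units 0.0 t 0.15 pos [254.  515.5 213.3] rot [-179.9   -0.   153.8] F [ 0.5 -0.2  1.1] w 91.3
```

Request:
drive_tool(
  moves=[
    {"dx": -1, "dy": -0.35, "dz": -0.3},
    {"dx": -1, "dy": -0.35, "dz": -0.3},
    {"dx": -1, "dy": -0.35, "dz": -0.3},
    {"dx": -1, "dy": -0.35},
    {"dx": -1, "dy": -0.35},
  ],
)

```text
validation failed for argument at $.mo...
```

Request:
drive_tool(
  moves=[
    {"dx": -1, "dy": -0.35},
    {"dx": -1, "dy": -0.35},
    {"dx": -1, "dy": -0.35},
    {"dx": -1, "dy": -0.35},
    {"dx": -1, "dy": -0.35},
  ],
)

```text
validation failed for argument at $.mo...
```

Request:
drive_tool(
  moves=[
    {"dx": -1, "dy": -0.35},
    {"dx": -1, "dy": -0.35},
    {"dx": -1, "dy": -0.35},
    {"dx": -1, "dy": -0.35},
    {"dx": -1, "dy": -0.35},
  ],
)

```text
validation failed for argument at $.mo...
```

```bash
python3 -c "
from h import *
go(530,235,235,90)"
```

```text
tool units [-18.58  -6.48  -1.08] yaw units 7.42 t 0.15 pos [254.  515.5 213.3] rot [-179.9   -0.   153.8] F [ 0.5 -0.2  1.1] w 91.3
```

All fields seem to be needed.

Request:
drive_tool(
  moves=[
    {"claw": -1, "dx": -1, "dy": -0.35, "dz": -0.3, "yaw": 0},
    {"claw": -1, "dx": -1, "dy": -0.35, "dz": -0.3, "yaw": 0},
    {"claw": -1, "dx": -1, "dy": -0.35, "dz": -0.3, "yaw": 0},
    {"claw": -1, "dx": -1, "dy": -0.35, "dz": 0, "yaw": 0},
    {"claw": -1, "dx": -1, "dy": -0.35, "dz": 0, "yaw": 0},
  ],
)

```text
time_s: 0.78
ee_pos: [333.0, 433.9, 232.8]
ee_rot: [-179.8, 0.2, 153.8]
force: [-1.1, -0.0, -0.6]
gripper_width: 91.4
```

Request:
drive_tool(
  moves=[
    {"claw": -1, "dx": -1, "dy": -0.35, "dz": 0, "yaw": 0},
    {"claw": -1, "dx": -1, "dy": -0.35, "dz": 0, "yaw": 0},
    {"claw": -1, "dx": -1, "dy": -0.35, "dz": 0, "yaw": 0},
    {"claw": -1, "dx": -1, "dy": -0.35, "dz": 0, "yaw": 0},
    {"claw": -1, "dx": -1, "dy": -0.35, "dz": 0, "yaw": 0},
  ],
)

```text
time_s: 1.4
ee_pos: [413.0, 349.1, 235.4]
ee_rot: [-179.8, 0.3, 153.6]
force: [-0.7, 0.4, 0.1]
gripper_width: 91.0
```

Request:
drive_tool(
  moves=[
    {"claw": -1, "dx": -1, "dy": -0.35, "dz": 0, "yaw": 0},
    {"claw": -1, "dx": -1, "dy": -0.35, "dz": 0, "yaw": 0},
    {"claw": -1, "dx": -1, "dy": -0.35, "dz": 0, "yaw": 0},
    {"claw": -1, "dx": -0.5, "dy": -0.2, "dz": 0, "yaw": 0},
    {"claw": -1, "dx": 0, "dy": 0, "dz": 0, "yaw": 1},
  ],
)

```text
time_s: 2.02
ee_pos: [468.7, 286.6, 237.6]
ee_rot: [-179.8, 0.5, 144.5]
force: [-0.3, 0.2, 0.5]
gripper_width: 91.6
```

Request:
drive_tool(
  moves=[
    {"claw": -1, "dx": 0, "dy": 0, "dz": 0, "yaw": 1},
    {"claw": -1, "dx": 0, "dy": 0, "dz": 0, "yaw": 1},
    {"claw": -1, "dx": 0, "dy": 0, "dz": 0, "yaw": 1},
    {"claw": -1, "dx": 0, "dy": 0, "dz": 0, "yaw": 1},
    {"claw": -1, "dx": 0, "dy": 0, "dz": 0, "yaw": 1},
  ],
)

```text
time_s: 2.65
ee_pos: [468.5, 283.4, 238.6]
ee_rot: [179.8, 0.5, 100.0]
force: [-0.2, 0.1, -0.8]
gripper_width: 91.3
```

```bash
python3 -c "
from h import *
go(530,235,235,90)
f=grab_frame('wrist');pickle.dump(f,open('w1.pkl','wb'));cv2.imwrite('pics/w1.png',f['color'])"
```

```text
tool units [-2.92  2.61  0.18] yaw units 1.16 t 2.65 pos [468.5 283.4 238.6] rot [179.8   0.5 100. ] F [-0.2  0.1 -0.8] w 91.3
```

View pics/w1.png

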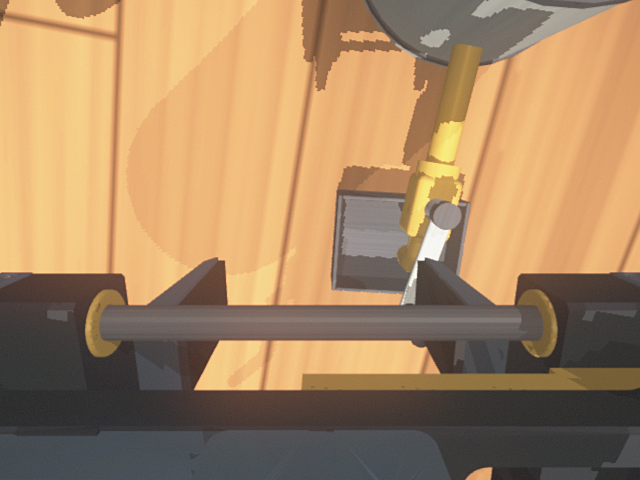

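```bash
python3 - <<'E'
from h import *
np.set_printoptions(precision=1,suppress=True)
W=pickle.load(open('w1.pkl','rb'))
d=pickle.load(open("f0.pkl","rb"));T,S=d["top"],d["scene"]
print(W["pose"][:3,3])
print("hinge T/W",tri(T,(160+195/4,210+175/4),W,(444,215)))
print("hinge S/W",tri(S,(340+275/4.8,180+86/4.8),W,(444,215)))
for z in (140,150,160,170,180): print(z,plane(W,444,215,z),plane(W,419,340,z),plane(T,235.7,255,z),plane(S,377.7,195.8,z))
for z in (100,120,140,160): print(z,plane(W,409,303,z))
E
```

```text
[455.  352.4 405.5]
hinge T/W (array([550.9, 318. , 139.8]), np.float64(2.5514089467190164))
hinge S/W (array([552.9, 320.9, 142.7]), np.float64(5.318413269562885))
140 [551.9 318.8 140. ] [558.  218.7 140. ] [546.1 239.4 140. ] [504.3 288.5 140. ]
150 [548.2 320.  150. ] [554.1 223.7 150. ] [545.4 237.5 150. ] [515.3 276.3 150. ]
160 [544.6 321.3 160. ] [550.2 228.7 160. ] [544.7 235.5 160. ] [526.4 264.  160. ]
170 [540.9 322.6 170. ] [546.3 233.8 170. ] [544.  233.5 170. ] [537.4 251.8 170. ]
180 [537.3 323.8 180. ] [542.5 238.8 180. ] [543.3 231.5 180. ] [548.4 239.6 180. ]
100 [556.2 232.1 100. ]
120 [549.6 240.  120. ]
140 [542.9 247.9 140. ]
160 [536.3 255.8 160. ]
```

```bash
python3 -c "
from h import *
go(545,237,210,90)"
```

```text
tool units [-2.93  3.37  1.43] yaw units 1.14 t 2.7 pos [468.6 283.4 238.6] rot [179.8   0.5  99.8] F [-0.7  0.1 -0.4] w 90.6
```

Request:
drive_tool(
  moves=[
    {"claw": -1, "dx": -0.8, "dy": 0.9, "dz": 0, "yaw": 0},
    {"claw": -1, "dx": -0.8, "dy": 0.9, "dz": 0.4, "yaw": 0},
    {"claw": -1, "dx": -0.8, "dy": 0.9, "dz": 0.4, "yaw": 0},
    {"claw": -1, "dx": -0.4, "dy": 0.6, "dz": 0.4, "yaw": 0.5},
    {"claw": -1, "dx": 0, "dy": 0, "dz": 0, "yaw": 0.5},
  ],
)

```text
time_s: 3.32
ee_pos: [545.1, 236.4, 215.6]
ee_rot: [179.7, 0.5, 91.6]
force: [0.4, -0.0, -0.2]
gripper_width: 91.4
```

```bash
python3 -c "
from h import *
go(545,237,148,90)
f=grab_frame('wrist');pickle.dump(f,open('w2.pkl','wb'));cv2.imwrite('pics/w2.png',f['color'])
f=grab_frame('top');pickle.dump(f,open('t2.pkl','wb'));cv2.imwrite('pics/t2.png',cv2.resize(f['color'][200:320,150:310],(800,600)))"
```

```text
tool units [ 0.03 -0.01  3.38] yaw units 0.19 t 3.325 pos [545.1 236.4 215.6] rot [179.7   0.5  91.6] F [ 0.4 -0.  -0.2] w 91.4
```

View pics/w2.png

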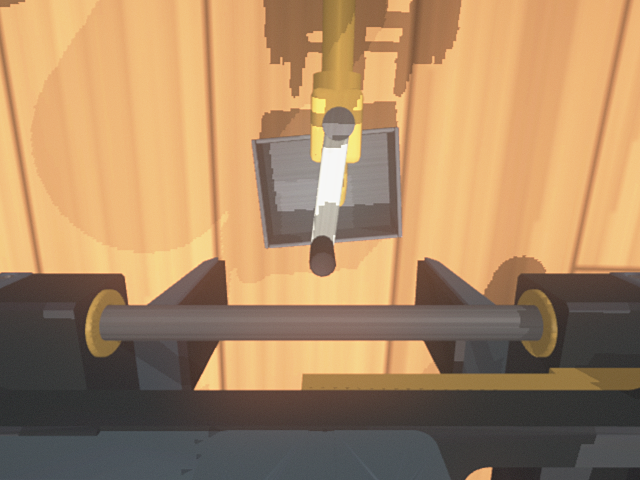

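View pics/t2.png

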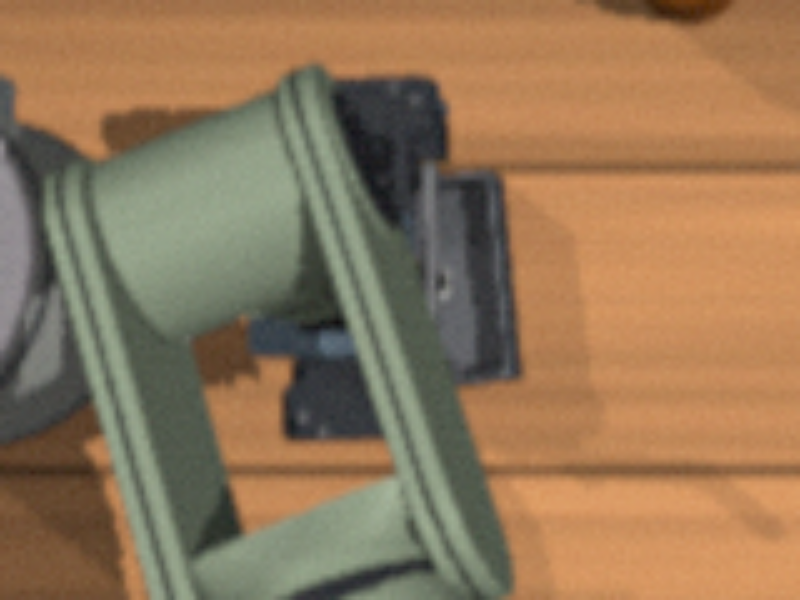

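```bash
python3 - <<'E'
from h import *
np.set_printoptions(precision=1,suppress=True)
W=pickle.load(open('w2.pkl','rb'));W1=pickle.load(open('w1.pkl','rb'))
print(W["pose"][:3,3])
print("hinge",tri(W1,(444,215),W,(339,123)), "post",tri(W1,(419,340),W,(322,263)))
for z in (165,175,180): print(z,plane(W,322,263,z))
print("radius px", [plane(W,u,263,175)[0] for u in (310,335)])
print(proj(W,(545,236,148)))
E
```

```text
[541.5 306.3 382.6]
hinge (array([553.6, 318.7, 136.1]), np.float64(1.0128484428397635)) post (array([544.6, 238.1, 175.7]), np.float64(2.950133486843972))
165 [545.4 236.1 165. ]
175 [545.2 239.3 175. ]
180 [545.1 240.9 180. ]
radius px [np.float64(538.258554820144), np.float64(552.7553703406605)]
(np.float64(321.17689325442046), np.float64(255.06267394605055))
```

Request:
drive_tool(
  grip_force=12,
  moves=[
    {"claw": -1, "dx": 0.1, "dy": 0, "dz": 1, "yaw": 0},
    {"claw": -0.5, "dx": 0, "dy": 0, "dz": 1, "yaw": 0},
    {"claw": 0, "dx": 0, "dy": 0, "dz": 1, "yaw": 0},
    {"claw": 0.7, "dx": 0, "dy": 0, "dz": 0.4, "yaw": 0},
    {"claw": 1, "dx": 0, "dy": 0, "dz": 0, "yaw": 0},
  ],
)

```text
time_s: 4.05
ee_pos: [545.2, 238.5, 148.8]
ee_rot: [179.5, 0.4, 92.5]
force: [0.6, 0.6, 0.3]
gripper_width: 53.8
```

Request:
drive_tool(
  moves=[
    {"claw": 1, "dx": 0, "dy": 0, "dz": 0, "yaw": 0},
    {"claw": 1, "dx": 0, "dy": 0, "dz": 0, "yaw": 0},
  ],
)

```text
time_s: 4.3
ee_pos: [546.0, 238.9, 150.5]
ee_rot: [179.3, 0.3, 92.6]
force: [-0.2, -0.2, 0.8]
gripper_width: 33.9
```

```bash
python3 -c "
from h import *
go(545,239,148,90)"
```

```text
tool units [ 0.01 -0.05  0.12] yaw units 0.3 t 4.3 pos [546.  238.9 150.5] rot [179.3   0.3  92.6] F [-0.2 -0.2  0.8] w 33.9
```

Request:
drive_tool(
  moves=[
    {"claw": 1, "dx": 0, "dy": 0, "dz": 0.1, "yaw": 0},
    {"claw": 1, "dx": 0, "dy": 0, "dz": 0, "yaw": 0},
    {"claw": 1, "dx": 0, "dy": 0, "dz": 0, "yaw": 0},
  ],
)

```text
time_s: 4.68
ee_pos: [546.3, 239.0, 149.1]
ee_rot: [179.3, 0.3, 92.6]
force: [0.2, -0.0, -1.2]
gripper_width: 15.8
```

Request:
drive_tool(
  moves=[
    {"claw": 1, "dx": 0.13, "dy": -0.6, "dz": 0, "yaw": 1},
    {"claw": 1, "dx": 0.13, "dy": -0.6, "dz": 0, "yaw": 1},
    {"claw": 1, "dx": 0.13, "dy": -0.6, "dz": 0, "yaw": 1},
  ],
)

```text
time_s: 5.05
ee_pos: [513.5, 249.8, 149.0]
ee_rot: [179.0, -0.1, 66.0]
force: [2.2, 0.9, -0.1]
gripper_width: 15.8
```

```bash
cat >>h.py <<'E'
def arc(step=0.15,C=(553.5,319)):
    s=telemetry.state();p=s["ee_pos"][:2]; v=p-np.array(C); r=np.hypot(*v); a=np.arctan2(-v[0],-v[1]); print("r",r.round(1),"lever angle from open",a.round(3))
    a2=a+step; g=np.array(C)+80.3*np.array([-np.sin(a2),-np.cos(a2)])
    go(g[0],g[1],148,np.degrees(np.pi/2-a2))
E
python3 -c "
from h import *
arc()"
```

```text
r 79.9 lever angle from open 0.524
tool units [ 0.09 -0.59  0.05] yaw units 1.7 t 5.05 pos [513.5 249.8 149. ] rot [ 1.79e+02 -1.00e-01  6.60e+01] F [ 2.2  0.9 -0.1] w 15.8
```

Request:
drive_tool(
  moves=[
    {"claw": 1, "dx": 0.1, "dy": -0.6, "dz": 0, "yaw": 1},
    {"claw": 1, "dx": 0.1, "dy": -0.6, "dz": 0, "yaw": 1},
    {"claw": 1, "dx": 0.1, "dy": -0.6, "dz": 0, "yaw": 1},
    {"claw": 1, "dx": 0.1, "dy": -0.6, "dz": 0, "yaw": 1},
  ],
)

```text
time_s: 5.55
ee_pos: [481.8, 285.3, 149.1]
ee_rot: [179.1, -1.0, 30.6]
force: [2.5, -0.3, -1.4]
gripper_width: 15.7
```

```bash
python3 -c "
from h import *
arc()"
```

```text
r 79.3 lever angle from open 1.131
tool units [ 0.05 -0.6   0.05] yaw units 1.63 t 5.55 pos [481.8 285.3 149.1] rot [179.1  -1.   30.6] F [ 2.5 -0.3 -1.4] w 15.7
```

Request:
drive_tool(
  moves=[
    {"claw": 1, "dx": 0.05, "dy": -0.6, "dz": 0, "yaw": 1},
    {"claw": 1, "dx": 0.05, "dy": -0.6, "dz": 0, "yaw": 1},
    {"claw": 1, "dx": 0.05, "dy": -0.4, "dz": 0, "yaw": 0.6},
  ],
)

```text
time_s: 5.92
ee_pos: [474.9, 315.7, 149.1]
ee_rot: [179.4, -1.6, 7.6]
force: [1.5, -3.7, 0.8]
gripper_width: 15.7
```

```bash
python3 -c "
from h import *
arc(0.05)"
```

```text
r 78.7 lever angle from open 1.529
tool units [-0.06 -0.21  0.06] yaw units 0.94 t 5.925 pos [474.9 315.7 149.1] rot [179.4  -1.6   7.6] F [ 1.5 -3.7  0.8] w 15.7
```

Push on into the stop and watch the force.

Request:
drive_tool(
  moves=[
    {"claw": 1, "dx": 0, "dy": -0.3, "dz": 0, "yaw": 0.3},
    {"claw": 1, "dx": 0, "dy": -0.3, "dz": 0, "yaw": 0},
  ],
)

```text
time_s: 6.18
ee_pos: [475.0, 317.5, 148.8]
ee_rot: [178.1, -1.6, 5.2]
force: [2.5, -19.9, 4.9]
gripper_width: 16.3
```

Request:
drive_tool(
  moves=[
    {"claw": 1, "dx": 0, "dy": -0.3, "dz": 0, "yaw": 0},
    {"claw": 1, "dx": 0, "dy": -0.4, "dz": 0, "yaw": 0},
  ],
)

```text
time_s: 6.42
ee_pos: [474.9, 317.3, 148.6]
ee_rot: [176.4, -1.5, 5.5]
force: [4.0, -23.2, 5.7]
gripper_width: 17.2
```

```bash
python3 -c "
from h import *
arc(0.05)"
```

```text
r 78.6 lever angle from open 1.549
tool units [-0.06 -0.21  0.03] yaw units 0.82 t 6.425 pos [474.9 317.3 148.6] rot [176.4  -1.5   5.5] F [  4.  -23.2   5.7] w 17.2
```

Request:
drive_tool(
  moves=[
    {"claw": 1, "dx": 0, "dy": 0.05, "dz": 0, "yaw": 0},
    {"claw": -1, "dx": 0, "dy": 0, "dz": 0, "yaw": 0},
    {"claw": -1, "dx": 0, "dy": 0, "dz": -0.2, "yaw": 0},
    {"claw": -1, "dx": 0, "dy": 0, "dz": -1, "yaw": 0},
    {"claw": -1, "dx": 0, "dy": 0, "dz": -1, "yaw": 0},
  ],
)

```text
time_s: 7.05
ee_pos: [473.0, 318.7, 192.8]
ee_rot: [176.4, -1.4, 5.4]
force: [0.9, 0.3, -0.1]
gripper_width: 53.7
```

Request:
drive_tool(
  moves=[
    {"claw": -1, "dx": 0, "dy": 0, "dz": -1, "yaw": 0},
    {"claw": -1, "dx": 0, "dy": 0.5, "dz": -1, "yaw": 0},
    {"claw": -1, "dx": 0, "dy": 1, "dz": 0, "yaw": 0},
  ],
)

```text
time_s: 7.42
ee_pos: [475.3, 293.1, 237.9]
ee_rot: [176.5, -1.6, 5.6]
force: [0.4, 0.4, 0.2]
gripper_width: 83.5
```

```bash
python3 -c "
from h import *
go(600,-210,225,-31.4)
f=grab_frame('wrist');pickle.dump(f,open('w3.pkl','wb'));cv2.imwrite('pics/w3.png',f['color'])
f=grab_frame('scene');pickle.dump(f,open('s3.pkl','wb'));cv2.imwrite('pics/s3.png',cv2.resize(f['color'][170:290,340:500],(800,600)))"
```

```text
tool units [ 3.74 25.65  0.65] yaw units 4.31 t 7.425 pos [475.3 293.1 237.9] rot [176.5  -1.6   5.6] F [0.4 0.4 0.2] w 83.5
```

View pics/w3.png

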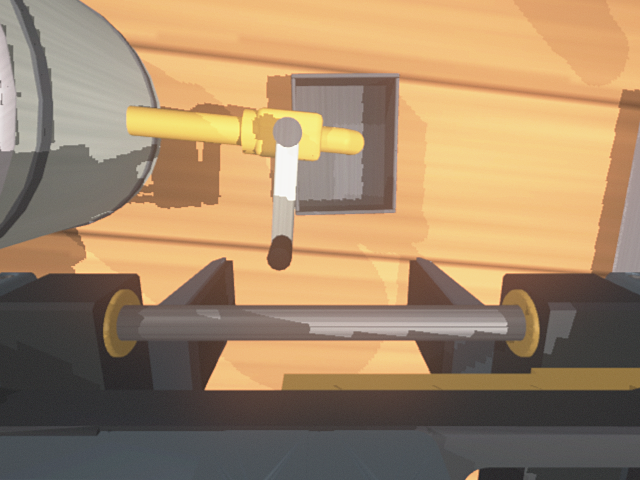

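View pics/s3.png

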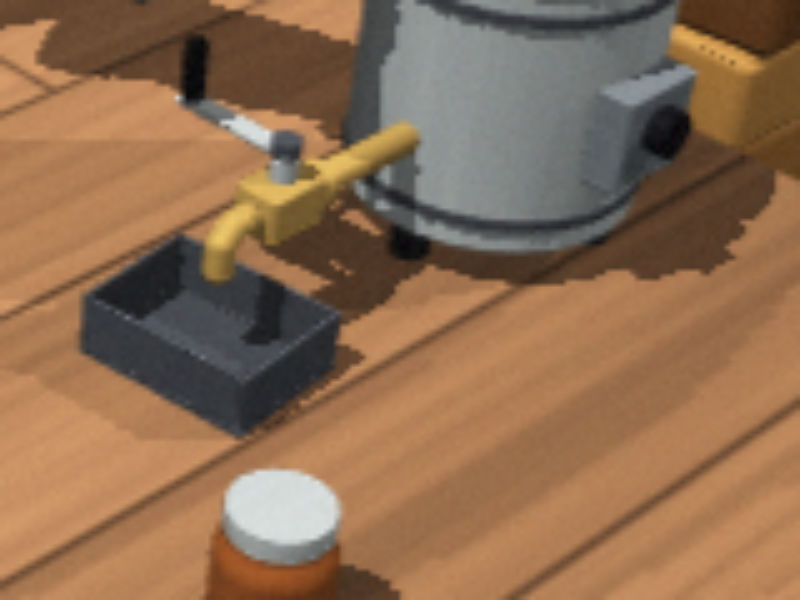

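```bash
cat >> h.py <<'E'
from scipy.spatial.transform import Rotation as R
def go(x,y,z,yaw,q=0):
    s=telemetry.state(); p=s["ee_pos"]; M=R.from_euler("xyz",s["ee_rot"],degrees=True).as_matrix()
    d=M.T@(np.array([x,y,z])-p)/20
    dy=(s["ee_rot"][2]-yaw+180)%360-180
    print("units",d.round(2),"yaw",round(np.radians(dy)/.15,2),"t",s["time_s"],"pos",p.round(1),"rot",s["ee_rot"].round(1),"F",s["force"].round(1),"w",round(s["gripper_width"],1))
E
python3 -c "
from h import *
go(635,-240,225,-31.4)"
```

```text
units [ 5.46 27.08  2.41] yaw 4.29 t 7.525 pos [474.4 290.7 236.3] rot [176.4  -1.4   5.5] F [-0.1  0.  -0.7] w 90.2
```

Request:
drive_tool(
  moves=[
    {"claw": -1, "dx": 0.2, "dy": 1, "dz": 0, "yaw": 0},
    {"claw": -1, "dx": 0.2, "dy": 1, "dz": 0, "yaw": 0},
    {"claw": -1, "dx": 0.2, "dy": 1, "dz": 0, "yaw": 0},
    {"claw": -1, "dx": 0.2, "dy": 1, "dz": 0, "yaw": 0},
    {"claw": -1, "dx": 0.2, "dy": 1, "dz": 0, "yaw": 0},
  ],
)

```text
time_s: 8.15
ee_pos: [502.6, 188.6, 238.5]
ee_rot: [176.3, -0.9, 5.4]
force: [-0.6, -0.4, -0.4]
gripper_width: 91.1
```

Request:
drive_tool(
  moves=[
    {"claw": -1, "dx": 0.2, "dy": 1, "dz": 0, "yaw": 0},
    {"claw": -1, "dx": 0.2, "dy": 1, "dz": 0, "yaw": 0},
    {"claw": -1, "dx": 0.2, "dy": 1, "dz": 0, "yaw": 0},
    {"claw": -1, "dx": 0.2, "dy": 1, "dz": 0, "yaw": 0},
    {"claw": -1, "dx": 0.2, "dy": 1, "dz": 0, "yaw": 0},
  ],
)

```text
time_s: 8.78
ee_pos: [531.3, 84.7, 241.5]
ee_rot: [176.3, -0.6, 5.3]
force: [-0.5, -0.3, 0.7]
gripper_width: 91.3
```

Request:
drive_tool(
  moves=[
    {"claw": -1, "dx": 0.2, "dy": 1, "dz": 0, "yaw": 0.6},
    {"claw": -1, "dx": 0.3, "dy": 1, "dz": 0, "yaw": 0.6},
    {"claw": -1, "dx": 0.4, "dy": 1, "dz": 0, "yaw": 0.6},
    {"claw": -1, "dx": 0.5, "dy": 1, "dz": 0, "yaw": 0.6},
    {"claw": -1, "dx": 0.5, "dy": 1, "dz": 0, "yaw": 0.6},
  ],
)

```text
time_s: 9.4
ee_pos: [558.3, -25.0, 244.6]
ee_rot: [176.9, -1.8, -21.5]
force: [0.0, -0.4, -0.4]
gripper_width: 91.2
```

```bash
python3 -c "
from h import *
go(635,-240,225,-31.4)"
```

```text
units [7.47 8.52 1.68] yaw 1.16 t 9.4 pos [558.3 -25.  244.6] rot [176.9  -1.8 -21.5] F [ 0.  -0.4 -0.4] w 91.2
```

Request:
drive_tool(
  moves=[
    {"claw": -1, "dx": 0.9, "dy": 1, "dz": 0.2, "yaw": 0.3},
    {"claw": -1, "dx": 0.9, "dy": 1, "dz": 0.2, "yaw": 0.3},
    {"claw": -1, "dx": 0.9, "dy": 1, "dz": 0.2, "yaw": 0.3},
    {"claw": -1, "dx": 0.9, "dy": 1, "dz": 0.2, "yaw": 0.3},
    {"claw": -1, "dx": 0.9, "dy": 1, "dz": 0.2, "yaw": 0},
  ],
)

```text
time_s: 10.02
ee_pos: [592.1, -162.2, 228.6]
ee_rot: [177.2, -2.0, -32.3]
force: [-0.1, 0.4, -0.4]
gripper_width: 91.2
```

Request:
drive_tool(
  moves=[
    {"claw": -1, "dx": 0.9, "dy": 1, "dz": 0.3, "yaw": 0},
    {"claw": -1, "dx": 0.9, "dy": 0.9, "dz": 0.3, "yaw": 0},
    {"claw": -1, "dx": 0.7, "dy": 0.7, "dz": 0.3, "yaw": 0},
  ],
)

```text
time_s: 10.4
ee_pos: [605.3, -238.2, 211.9]
ee_rot: [177.2, -1.8, -32.4]
force: [0.3, 0.3, 0.9]
gripper_width: 91.3
```

```bash
python3 -c "
from h import *
go(655,-260,200,-31.4)
f=grab_frame('wrist');pickle.dump(f,open('w4.pkl','wb'));cv2.imwrite('pics/w4.png',f['color'])"
```

```text
units [ 2.66 -0.44  0.66] yaw -0.12 t 10.4 pos [ 605.3 -238.2  211.9] rot [177.2  -1.8 -32.4] F [0.3 0.3 0.9] w 91.3
```

View pics/w4.png

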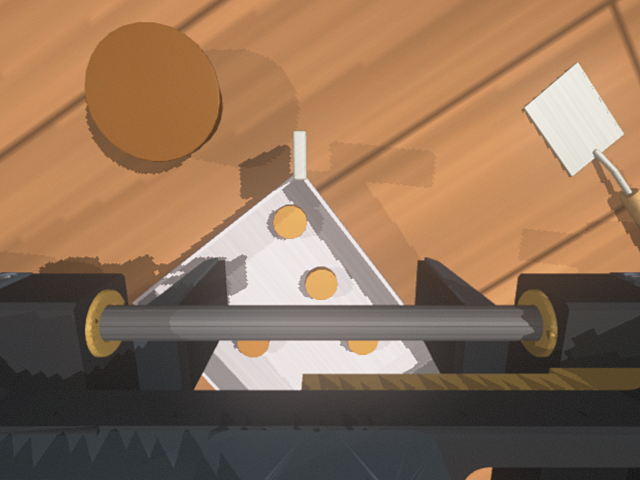

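```bash
python3 - <<'E'
from h import *
np.set_printoptions(precision=1,suppress=True)
W=pickle.load(open('w4.pkl','rb'))
g=cv2.cvtColor(W["color"],cv2.COLOR_BGR2HSV)[120:190,285:320]
m=((g[...,1]<60)&(g[...,2]>150)).astype(np.uint8)
for r in range(5,70,5): 
    x=np.where(m[r])[0]; print(120+r, 285+x.min() if len(x) else None, 285+x.max() if len(x) else None, end="; ")
a=plane(W,299.7,131,100);b=plane(W,300,178,100); print(a,b,np.linalg.norm(a-b), (a+b)/2, np.degrees(np.arctan2(*(a-b)[1::-1])))
print("cake",plane(W,153,92,50))
E
```

```text
125 None None; 130 None None; 135 293 305; 140 293 305; 145 293 305; 150 293 305; 155 293 305; 160 293 305; 165 294 305; 170 294 305; 175 294 306; 180 287 309; 185 285 312; [ 679.4 -273.5  100. ] [ 651.4 -255.4  100. ] 33.39862766349071 [ 665.4 -264.5  100. ] -32.778618577080216
cake [ 771.9 -190.8   50. ]
```

```bash
python3 -c "
from h import *
go(664.5,-264.5,135,-32.8)"
```

```text
units [ 3.02 -0.77  3.85] yaw 0.04 t 10.45 pos [ 605.3 -240.5  210.8] rot [177.1  -1.8 -32.5] F [ 0.2 -2.1  0. ] w 90.9
```

Request:
drive_tool(
  moves=[
    {"claw": -1, "dx": 1, "dy": -0.25, "dz": 0.2, "yaw": 0},
    {"claw": -1, "dx": 1, "dy": -0.25, "dz": 0.9, "yaw": 0},
    {"claw": -1, "dx": 0.9, "dy": -0.2, "dz": 0.9, "yaw": 0},
    {"claw": -1, "dx": 0.1, "dy": 0, "dz": 0.9, "yaw": 0},
    {"claw": -1, "dx": 0, "dy": 0, "dz": 0.7, "yaw": 0},
  ],
)

```text
time_s: 11.08
ee_pos: [663.6, -265.5, 137.1]
ee_rot: [177.2, -1.7, -32.6]
force: [-0.7, -0.8, 0.3]
gripper_width: 91.2
```

```bash
python3 -c "
from h import *
go(664.5,-264.5,64,-32.8)
f=grab_frame('wrist');pickle.dump(f,open('w5.pkl','wb'));cv2.imwrite('pics/w5.png',f['color'])"
```

```text
units [-0.09 -0.25  3.65] yaw 0.03 t 11.075 pos [ 663.6 -265.5  137.1] rot [177.2  -1.7 -32.6] F [-0.7 -0.8  0.3] w 91.2
```

View pics/w5.png

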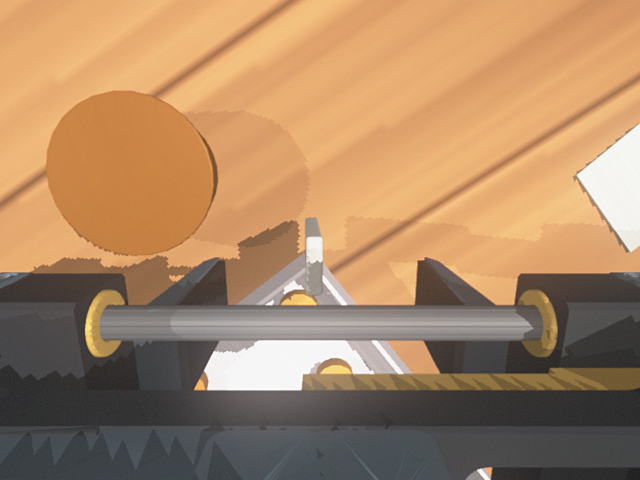

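```bash
python3 - <<'E'
from h import *
np.set_printoptions(precision=1,suppress=True)
W=pickle.load(open('w5.pkl','rb'))
for p in [(315,237),(315,264),(314,218),(314,296)]: print(plane(W,*p,100),plane(W,*p,64))
M=W["color"][205:300,290:340]; cv2.imwrite("pics/w5c.png",cv2.resize(M,None,fx=6,fy=6,interpolation=cv2.INTER_CUBIC))
E
```

```text
[ 680.5 -274.4  100. ] [ 673.5 -271.3   64. ]
[ 667.3 -265.9  100. ] [ 657.9 -261.3   64. ]
[ 689.9 -279.8  100. ] [ 684.5 -277.6   64. ]
[ 651.3 -254.9  100. ] [ 639.2 -248.4   64. ]
```

View pics/w5c.png

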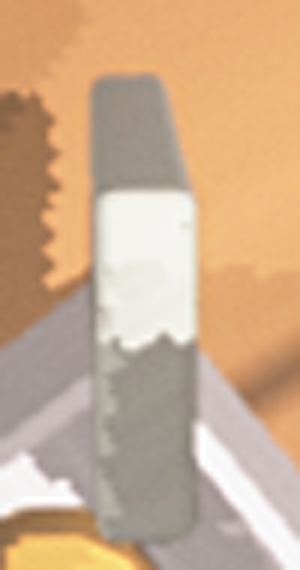

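```bash
python3 -c "
from h import *
go(666,-265,64,-32.8)"
```

```text
units [ 0.06 -0.28  3.54] yaw 0.03 t 11.125 pos [ 662.5 -265.1  135. ] rot [177.1  -1.5 -32.6] F [ 0.1 -0.3 -2. ] w 91.2
```

Request:
drive_tool(
  grip_force=20,
  moves=[
    {"claw": -1, "dx": 0.05, "dy": -0.1, "dz": 0.9, "yaw": 0},
    {"claw": -1, "dx": 0, "dy": -0.1, "dz": 0.9, "yaw": 0},
    {"claw": -0.5, "dx": 0, "dy": -0.1, "dz": 0.9, "yaw": 0},
    {"claw": 0, "dx": 0, "dy": 0, "dz": 0.7, "yaw": 0},
    {"claw": 0, "dx": 0, "dy": 0, "dz": 0.1, "yaw": 0},
  ],
)

```text
time_s: 11.75
ee_pos: [665.2, -263.6, 60.3]
ee_rot: [177.1, -1.4, -32.6]
force: [-0.9, 0.3, -0.3]
gripper_width: 64.0
```

```bash
python3 -c "
from h import *
go(666,-265,63,-32.8)"
```

```text
units [ 0.07  0.04 -0.13] yaw 0.03 t 11.75 pos [ 665.2 -263.6   60.3] rot [177.1  -1.4 -32.6] F [-0.9  0.3 -0.3] w 64.0
```

Request:
drive_tool(
  moves=[
    {"claw": 0.5, "dx": 0, "dy": 0, "dz": -0.15, "yaw": 0},
    {"claw": 0.8, "dx": 0, "dy": 0, "dz": 0, "yaw": 0},
    {"claw": 1, "dx": 0, "dy": 0, "dz": 0, "yaw": 0},
    {"claw": 1, "dx": 0, "dy": 0, "dz": 0, "yaw": 0},
  ],
)

```text
time_s: 12.25
ee_pos: [666.5, -264.1, 65.6]
ee_rot: [177.2, -1.6, -32.6]
force: [0.1, -0.3, -0.5]
gripper_width: 24.1
```

Request:
drive_tool(
  moves=[
    {"claw": 1, "dx": 0, "dy": 0, "dz": 0, "yaw": 0},
    {"claw": 1, "dx": 0, "dy": 0, "dz": 0, "yaw": 0},
    {"claw": 1, "dx": 0, "dy": 0, "dz": 0, "yaw": 0},
  ],
)

```text
time_s: 12.62
ee_pos: [666.6, -264.2, 66.0]
ee_rot: [177.2, -1.7, -32.6]
force: [-0.2, -1.1, -1.3]
gripper_width: 11.0
```

```bash
python3 -c "
from h import *
go(666,-265,63,-32.8)
f=grab_frame('wrist');cv2.imwrite('pics/w6.png',f['color'])
f=grab_frame('top');cv2.imwrite('pics/t6.png',cv2.resize(f['color'][170:330,310:440],(650,800)[0:2])[:600])"
```

```text
units [-0.01  0.04  0.15] yaw 0.03 t 12.625 pos [ 666.6 -264.2   66. ] rot [177.2  -1.7 -32.6] F [-0.2 -1.1 -1.3] w 11.0
```

View pics/w6.png

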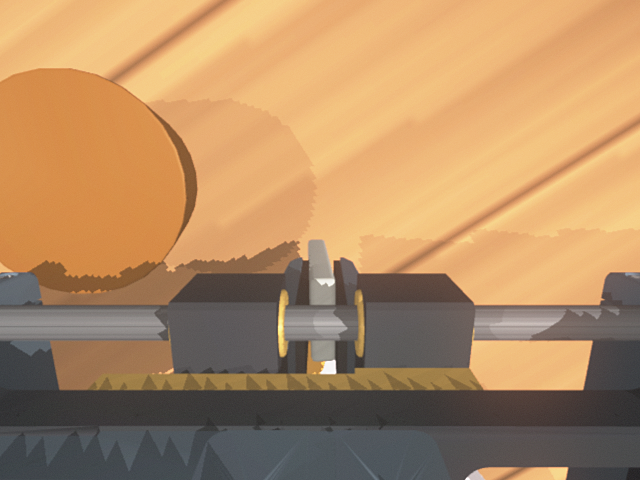

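```bash
cat >> h.py <<'E'
def tip(th,yaw=-32.6):
    t=np.radians(th); X=317*np.cos(t)-85*np.sin(t); Z=317*np.sin(t)+85*np.cos(t)
    a=np.radians(yaw); x=666.6+np.cos(a)*(X-317); y=-264.2+np.sin(a)*(X-317)
    go(x,y,Z-19,-32.6)
E
python3 -c "
from h import *
tip(5);tip(10)"
```

```text
units [-0.39  0.07 -1.38] yaw 0.0 t 12.725 pos [ 666.6 -264.2   66. ] rot [177.2  -1.7 -32.6] F [ 0.1 -0.3 -0.2] w 11.4
units [-0.9   0.13 -2.71] yaw 0.0 t 12.725 pos [ 666.6 -264.2   66. ] rot [177.2  -1.7 -32.6] F [ 0.1 -0.3 -0.2] w 11.4
```

Request:
drive_tool(
  moves=[
    {"claw": 1, "dx": -0.08, "dy": 0.015, "dz": -0.28, "yaw": 0},
    {"claw": 1, "dx": -0.08, "dy": 0.015, "dz": -0.28, "yaw": 0},
    {"claw": 1, "dx": -0.08, "dy": 0.015, "dz": -0.28, "yaw": 0},
    {"claw": 1, "dx": -0.08, "dy": 0.015, "dz": -0.28, "yaw": 0},
    {"claw": 1, "dx": -0.08, "dy": 0.015, "dz": -0.28, "yaw": 0},
  ],
)

```text
time_s: 13.35
ee_pos: [658.4, -258.1, 93.9]
ee_rot: [177.3, -1.5, -32.7]
force: [0.4, 0.4, -2.7]
gripper_width: 10.2
```

```bash
python3 -c "
from h import *
tip(10)
f=grab_frame('scene');cv2.imwrite('pics/s7.png',cv2.resize(f['color'][200:360,180:390],(788,600)))"
```

```text
units [-0.43  0.1  -1.3 ] yaw -0.01 t 13.35 pos [ 658.4 -258.1   93.9] rot [177.3  -1.5 -32.7] F [ 0.4  0.4 -2.7] w 10.2
```

View pics/s7.png

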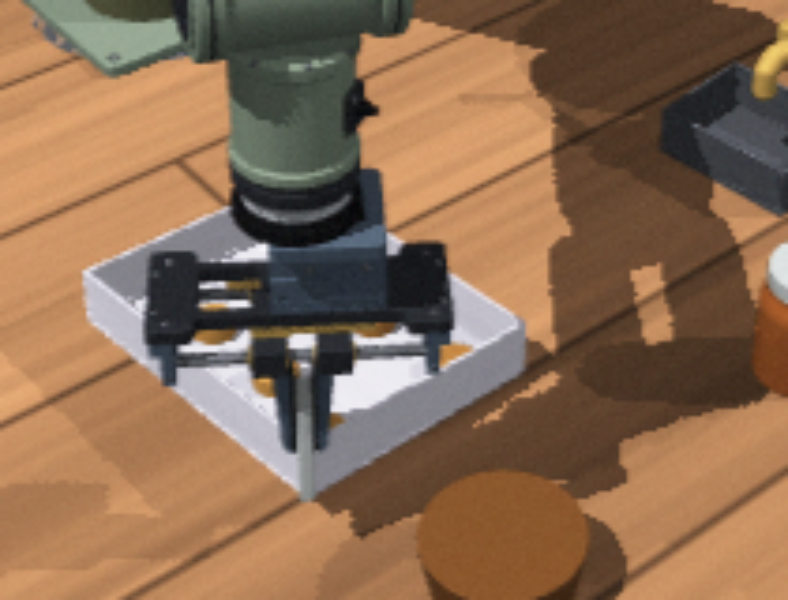

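Request:
drive_tool(
  moves=[
    {"claw": 1, "dx": -0.1, "dy": 0.02, "dz": -0.26, "yaw": 0},
    {"claw": 1, "dx": -0.1, "dy": 0.02, "dz": -0.26, "yaw": 0},
    {"claw": 1, "dx": -0.1, "dy": 0.02, "dz": -0.26, "yaw": 0},
    {"claw": 1, "dx": -0.1, "dy": 0.02, "dz": -0.26, "yaw": 0},
    {"claw": 1, "dx": -0.1, "dy": 0.02, "dz": -0.26, "yaw": 0},
  ],
)

```text
time_s: 14.02
ee_pos: [648.1, -252.5, 121.9]
ee_rot: [177.3, -1.5, -32.7]
force: [-0.2, 0.2, -4.2]
gripper_width: 9.8
```

```bash
python3 -c "
from h import *
tip(15);tip(20)
f=grab_frame('top');cv2.imwrite('pics/t8.png',cv2.resize(f['color'][190:330,310:450],(600,600)))"
```

```text
units [-0.52  0.05 -1.18] yaw -0.01 t 14.025 pos [ 648.1 -252.5  121.9] rot [177.3  -1.5 -32.7] F [-0.2  0.2 -4.2] w 9.8
units [-1.25  0.11 -2.4 ] yaw -0.01 t 14.025 pos [ 648.1 -252.5  121.9] rot [177.3  -1.5 -32.7] F [-0.2  0.2 -4.2] w 9.8
```

View pics/t8.png

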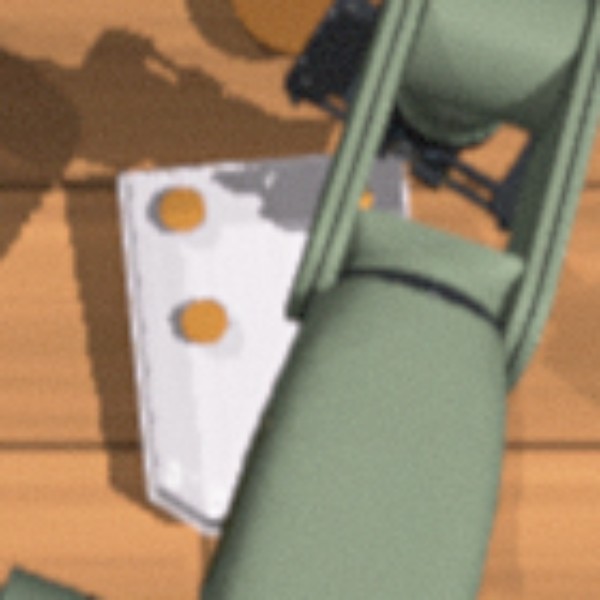

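Request:
drive_tool(
  moves=[
    {"claw": 1, "dx": -0.11, "dy": 0.01, "dz": -0.24, "yaw": 0},
    {"claw": 1, "dx": -0.11, "dy": 0.01, "dz": -0.24, "yaw": 0},
    {"claw": 1, "dx": -0.11, "dy": 0.01, "dz": -0.24, "yaw": 0},
    {"claw": 1, "dx": -0.11, "dy": 0.01, "dz": -0.24, "yaw": 0},
    {"claw": 1, "dx": -0.11, "dy": 0.01, "dz": -0.24, "yaw": 0},
  ],
)

```text
time_s: 14.7
ee_pos: [637.3, -245.6, 147.6]
ee_rot: [177.3, -1.5, -32.7]
force: [-0.1, 0.1, -3.7]
gripper_width: 9.9
```

Request:
drive_tool(
  moves=[
    {"claw": 1, "dx": -0.13, "dy": 0.01, "dz": -0.23, "yaw": 0},
    {"claw": 1, "dx": -0.13, "dy": 0.01, "dz": -0.23, "yaw": 0},
    {"claw": 1, "dx": -0.13, "dy": 0.01, "dz": -0.23, "yaw": 0},
    {"claw": 1, "dx": -0.13, "dy": 0.01, "dz": -0.23, "yaw": 0},
    {"claw": 1, "dx": -0.13, "dy": 0.01, "dz": -0.23, "yaw": 0},
  ],
)

```text
time_s: 15.32
ee_pos: [624.9, -237.5, 171.9]
ee_rot: [177.2, -1.5, -32.7]
force: [0.4, 0.6, -3.2]
gripper_width: 10.1
```

```bash
python3 -c "
from h import *
tip(20);tip(25);tip(28)
f=grab_frame('top');cv2.imwrite('pics/t9.png',cv2.resize(f['color'][190:330,310:450],(600,600)))
f=grab_frame('scene');cv2.imwrite('pics/s9.png',cv2.resize(f['color'][200:360,180:390],(788,600)))"
```

```text
units [ 0.06 -0.01  0.13] yaw -0.01 t 15.325 pos [ 624.9 -237.5  171.9] rot [177.2  -1.5 -32.7] F [ 0.4  0.6 -3.2] w 10.1
units [-0.78  0.05 -1.03] yaw -0.01 t 15.325 pos [ 624.9 -237.5  171.9] rot [177.2  -1.5 -32.7] F [ 0.4  0.6 -3.2] w 10.1
units [-1.33  0.08 -1.68] yaw -0.01 t 15.325 pos [ 624.9 -237.5  171.9] rot [177.2  -1.5 -32.7] F [ 0.4  0.6 -3.2] w 10.1
```

View pics/t9.png

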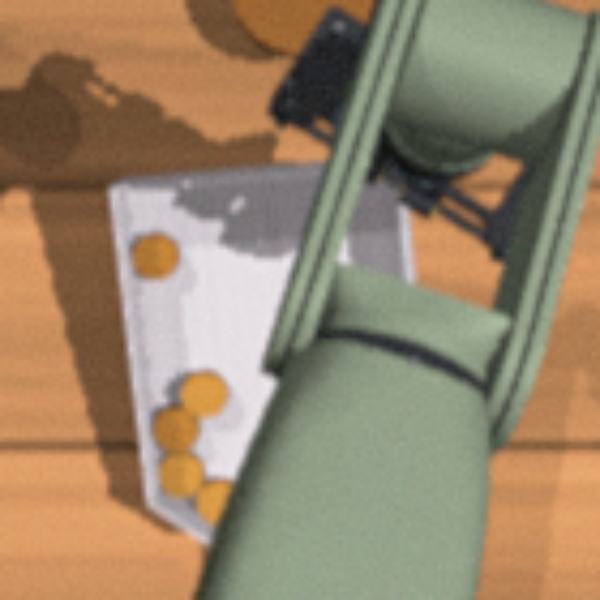

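View pics/s9.png

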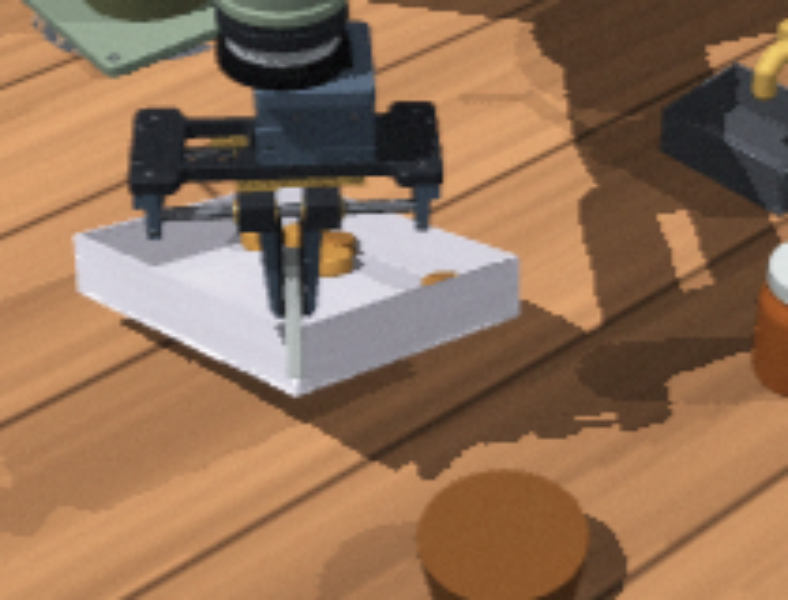

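Request:
drive_tool(
  moves=[
    {"claw": 1, "dx": -0.15, "dy": 0.01, "dz": -0.2, "yaw": 0},
    {"claw": 1, "dx": -0.15, "dy": 0.01, "dz": -0.2, "yaw": 0},
    {"claw": 1, "dx": -0.15, "dy": 0.01, "dz": -0.2, "yaw": 0},
    {"claw": 1, "dx": -0.15, "dy": 0.01, "dz": -0.2, "yaw": 0},
    {"claw": 1, "dx": -0.15, "dy": 0.01, "dz": -0.2, "yaw": 0},
  ],
)

```text
time_s: 16.05
ee_pos: [611.6, -228.7, 193.1]
ee_rot: [177.3, -1.6, -32.7]
force: [0.5, 1.1, -3.3]
gripper_width: 9.9
```

Request:
drive_tool(
  moves=[
    {"claw": 1, "dx": -0.16, "dy": 0.01, "dz": -0.2, "yaw": 0},
    {"claw": 1, "dx": -0.16, "dy": 0.01, "dz": -0.2, "yaw": 0},
    {"claw": 1, "dx": -0.16, "dy": 0.01, "dz": -0.2, "yaw": 0},
    {"claw": 1, "dx": -0.16, "dy": 0.01, "dz": -0.2, "yaw": 0},
    {"claw": 1, "dx": 0, "dy": 0, "dz": 0, "yaw": 0},
  ],
)

```text
time_s: 16.68
ee_pos: [599.1, -221.0, 210.2]
ee_rot: [177.3, -1.5, -32.7]
force: [-0.3, -0.5, -2.9]
gripper_width: 9.7
```

```bash
python3 -c "
from h import *
tip(28);tip(32)
f=grab_frame('top');pickle.dump(f,open('t10.pkl','wb'));cv2.imwrite('pics/t10.png',cv2.resize(f['color'][190:330,310:450],(600,600)))
f=grab_frame('scene');cv2.imwrite('pics/s10.png',cv2.resize(f['color'][200:360,180:390],(788,600)))"
```

```text
units [ 0.15 -0.01  0.27] yaw -0.01 t 16.675 pos [ 599.1 -221.   210.2] rot [177.3  -1.5 -32.7] F [-0.3 -0.5 -2.9] w 9.7
units [-0.64  0.03 -0.56] yaw -0.01 t 16.675 pos [ 599.1 -221.   210.2] rot [177.3  -1.5 -32.7] F [-0.3 -0.5 -2.9] w 9.7
```

View pics/t10.png

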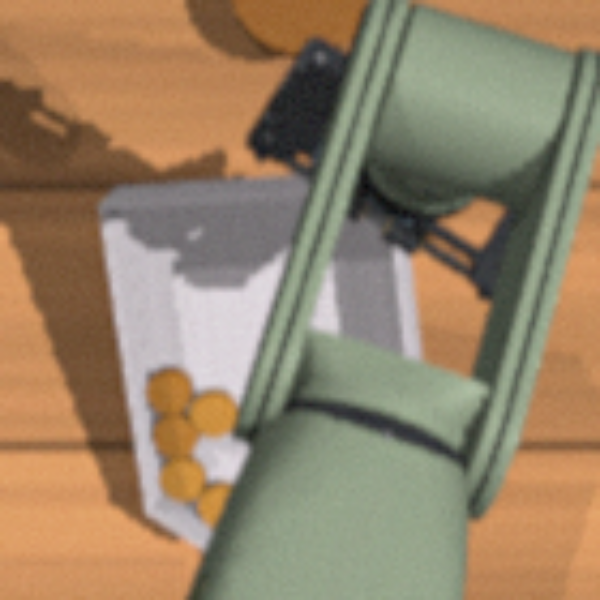

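View pics/s10.png

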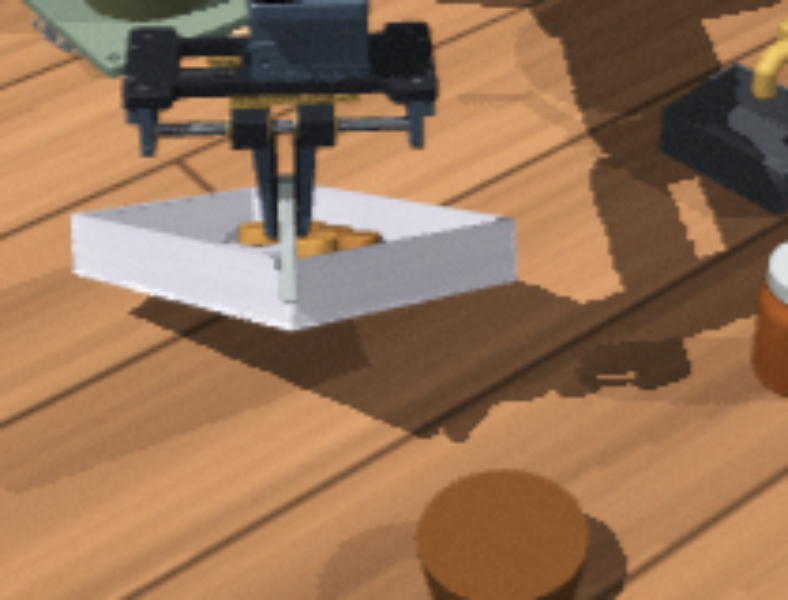

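```bash
cat >> h.py <<'E'
def pucks(f,pts,th=29,C=(399.5,-93.4,0),yaw=-32.6,h=18):
    a,t=np.radians(yaw),np.radians(th)
    u=np.array([np.cos(a)*np.cos(t),np.sin(a)*np.cos(t),np.sin(t)]); n=np.array([-np.cos(a)*np.sin(t),-np.sin(a)*np.sin(t),np.cos(t)])
    w=np.cross(n,u); C=np.array(C,float)
    for p in pts:
        o,d=ray(f,*p); q=o+d*(np.dot(n,C+n*h-o)/np.dot(n,d)); r=q-C
        print(p,"upslope %.0f across %.0f dist %.0f"%(r@u,r@w,np.hypot(np.hypot(r@u,r@w),11)))
E
python3 - <<'E'
from h import *
f=pickle.load(open('t10.pkl','rb'))
k=140/600
pucks(f,[(310+x*k,190+y*k) for x,y in [(170,388),(213,412),(175,434),(183,478),(215,503),(145,505)]])
f=grab_frame('top');pickle.dump(f,open('t11.pkl','wb'));cv2.imwrite('pics/t11.png',cv2.resize(f['color'][190:330,310:450],(600,600)))
E
```

```text
(349.6666666666667, 280.5333333333333) upslope 81 across 41 dist 91
(359.7, 286.1333333333333) upslope 83 across 6 dist 84
(350.8333333333333, 291.26666666666665) upslope 52 across 20 dist 57
(352.7, 301.5333333333333) upslope 25 across -2 dist 28
(360.1666666666667, 307.3666666666667) upslope 22 across -31 dist 40
(343.8333333333333, 307.8333333333333) upslope -10 across 9 dist 18
```

View pics/t11.png

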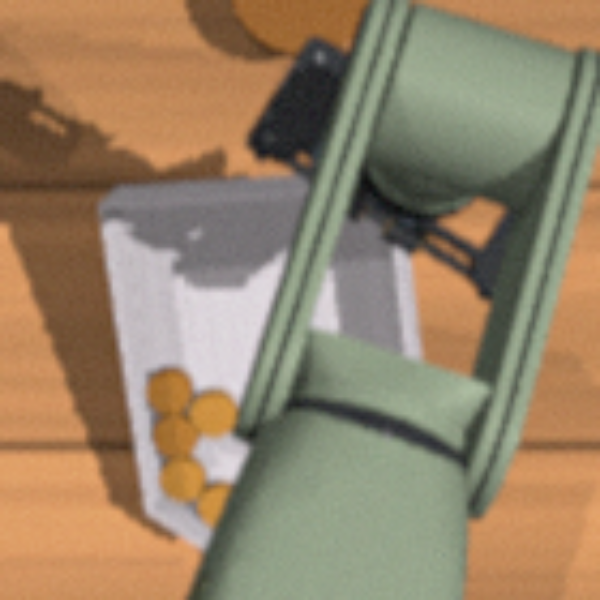

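Request:
drive_tool(
  moves=[
    {"claw": 1, "dx": 0, "dy": 0, "dz": 0, "yaw": 0},
    {"claw": 1, "dx": 0, "dy": 0, "dz": 0, "yaw": 0},
    {"claw": 1, "dx": 0, "dy": 0, "dz": 0, "yaw": 0},
  ],
)

```text
time_s: 17.2
ee_pos: [599.4, -221.2, 209.8]
ee_rot: [177.3, -1.5, -32.7]
force: [-0.3, 1.2, -1.6]
gripper_width: 9.6
```

```bash
python3 - <<'E'
from h import *
tip(28)
a=grab_frame('scene')['color'];b=grab_frame('top')['color']
cv2.imwrite('pics/s12.png',a)
t=pickle.load(open('t11.pkl','rb'))['color']; print("max diff tray region",cv2.absdiff(cv2.GaussianBlur(t,(5,5),0),cv2.GaussianBlur(b,(5,5),0))[230:320,330:400].max())
cv2.imwrite('pics/t12.png',b); print(telemetry.state()["qvel"].round(2))
E
```

```text
units [ 0.13 -0.01  0.25] yaw -0.01 t 17.2 pos [ 599.4 -221.2  209.8] rot [177.3  -1.5 -32.7] F [-0.3  1.2 -1.6] w 9.6
max diff tray region 16
[ 0.08 -0.    0.06 -0.12  0.02 -0.05]
```

View pics/s12.png

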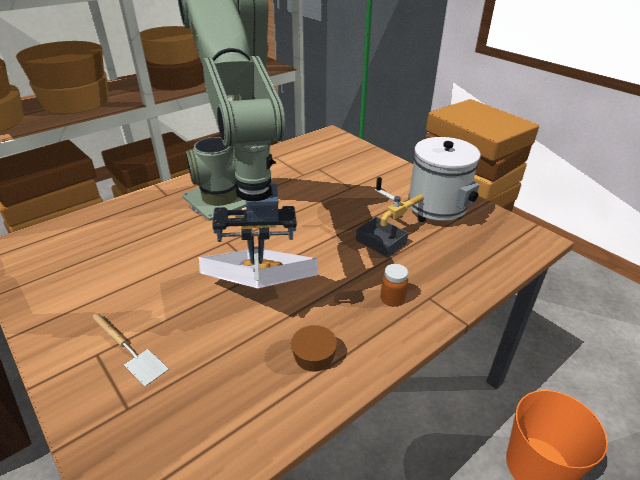

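View pics/t12.png

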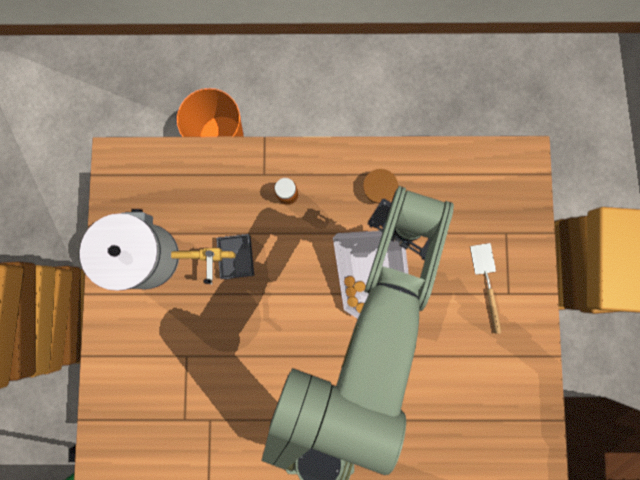

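```bash
python3 -c "
from workcell import job
print(job.job_done())"
```

```text
the job is handed in; nothing more can be done
None
```

I shut the tap, tipped the tray up on its cut-off corner with all five pucks gathered there, and handed the job in at about 17 s. The arm is still holding the tray. Handing in gave no verdict.

- **Tap:** I turned the lever by its post until it met the hard stop, with the push reaching about 23 N. Afterwards the wrist and top views showed the lever square across the pipe.
- **Tray:** I gripped it by the lug with 20 N and tipped it in an arc to about 29°. The lug point is at about 225 mm. The wrist carried only about 2–3 N, so the corner should still be resting on the bench. I did not measure the corner's height directly.
- **Pucks:** All five are in the tray and were at rest across two pictures. The farthest is roughly 90–100 mm from the corner, against the 120 mm limit. My corner estimate looked about 10 mm off sideways, so take that figure as approximate.
- **Other things:** The mould, jar, cake and scraper look to be where they started, judged by eye in the last pictures. Nothing touches the tray except the gripper and the bench.
- **Tool tilt:** Pushing on the stop left the tool leaning about 3° from vertical, and it kept that lean to the end. The lug still sat flat in the pads at 9.6–10 mm opening.

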